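# Preset the orange lighting dimmer

### The arm

A 7-joint arm with a two-finger parallel gripper is mounted at the origin on the work surface. World frame = base frame: x ahead of the robot, y to its left, z up, the work surface at z = 0. Lengths are in m, angles in rad, forces in N, time in s.
With the tool pointing down it reaches from about 0.4 to 0.9 m from the base axis. Payload 5.5 kg.
Tool frame: the origin (TCP) lies on the centre line of the jaws, within the pads' length; the fingertips stand 14 mm ahead of it and the grasp point (between the pads) lies 5 mm behind it (tcp_to_tips is the distance from the TCP to the fingertips, in m); z points along the fingers, y is the direction in which the jaws open and shut (so a half turn about z gives the same grasp; the last joint's range is limited). The gripper opens to 85 mm and grips with 20 to 120 N. Pads are 22 mm wide; open, the fingers measure 114 mm over their backs; the gripper's body (76 mm by 85 mm) begins 54 mm behind the grasp point. The pads swing forward as they close: fully open they stand 13 mm farther back than shut.
Start: joints at [1.394, 0.501, -0.427, 1.55, 0.221, 1.138, -0.21], TCP at [0.277, -0.588, 0.245] pointing down, gripper open.
Joint ranges: [-2.88, 2.88], [-0.31, 2.03], [-1.54, 1.56], [0.2, 2.42], [-1.41, 4.55], [0.19, 2.02], [-2.57, 2.57]. Speed limits (rad/s): [2.57, 2.57, 3.14, 3.14, 3.14, 3.14, 3.14].

### API

Orientations are given as a unit quaternion [x, y, z, w].
In Python, from workcell import * gives the robot as it stands. The module is installed in compiled form; this text tells all that it offers. Calls block until the motion is done:
- goto(position, orientation): joint-space move of the TCP to a pose.
- line_to(position, rot=None, vel=0.15): straight line of the TCP; rot=None keeps the orientation; vel is the mean speed in m/s.
- goto_joints(angles): joint-space move.
- let_go() and grab(): open the fingers fully, or close them until they stop; the grip force is fixed at half the most.
- wait(seconds).
- ik(position, orientation): joint angles nearest the present ones, or None.
- grab_frame(name): name is "scene" or "top"; returns (picture, depth): 480x640x3 uint8, red, green, blue; 480x640 float32, m along the optical axis (not along the pixel's ray), 0 where there is no reading.
- camera_info(name): a dict with "vertical_fov" (degrees; the focal length in pixels is half the picture's height over the tangent of half this angle, whatever the lens; pixels are square), "cx", "cy" (the principal point, pixels), "world_from_camera" (4x4, takes a point from camera to world coordinates). Camera axes: x right, y up, looking along -z (the intrinsics and any distortion apply to the point x, -y, -z); pixel columns grow to the right and rows downward; lengths in m; the calibration is good to about 2 mm. A picture is of the moment at which its call begins. camera_info takes no time and is no camera call.
A pose or a line that the arm cannot do raises PlanningError and nothing moves.
- sign_off(): hands the job in, once; it reports no verdict.
Readings, each from a call of its own:
- read_time_s(): time.
- read_q(): joint angles.
- read_joint_velocities(): joint speeds.
- read_effort(): joint torques, N m.
- read_tcp_pos(): TCP position.
- read_eef_rot(): TCP orientation.
- read_ft_force(): force on the tool from outside, world axes, zero at the start.
- read_ft_torque(): the same for the moment, N m.
- read_finger_gap(): opening from 0.0 (shut) to 1.0 (fully open).
Only numpy, scipy, OpenCV 4.12 (cv2) and the standard library are available. Lean on these libraries where they do the work, as an engineer would, in place of code of your own. Each camera call takes 0.05 s, during which the arm holds its last target.

### The job

Three slide dimmers lie on the electrician's practice bench. Slide the orange grip along its track until it stands level with the green pointer on that dimmer's face (not the yellow one), then let go. Leave the blue and black dimmers set as they are.

Things in the scene. Friction and masses are not known exactly. Their poses are not given: they have to be found in the camera images.
- orange_grip (a point): Centre of the orange grip: upright block 22 mm across the track (x), 20 along it (y), 34 tall, white line over its middle; top 17 mm above this point, dimmer face 18 below. y axis = track direction, level, roughly away from the robot. Slides 70 mm either way from mid-track against 2 N friction, stays put. Dimmer: fixed white box with grey face, 85 (x) x 200 (y) x 50 mm high.
- green_point (a point): Middle of the top of the green pointer: flat fixed marker 23 mm (x) by 14 (y), 2.5 thick, on the orange dimmer's face 29 mm to the +x side of mid-track, tip towards the track. Axes parallel to the orange grip's: the grip is level with it when both agree along y. A like yellow pointer sits elsewhere along the same side, nearer or farther.
- blue_grip (a point): Centre of the blue grip of another dimmer, same build, sizes and axes as the orange one; to be left as it is.
- black_grip (a point): Centre of the black grip of the third dimmer, same build, sizes and axes as the orange one; to be left as it is.

How it is judged:
At the end, for the whole second after the job is handed in: The orange grip stands level with the green pointer, its middle within 10 mm of the pointer's middle along the track, and stays there after being let go (y of orange_grip in the frame of green_point between -0.01 and 0.01 m); the robot touches nothing.
It fails at once if the blue grip was moved from its setting by more than 8 mm (distance of blue_grip from where it was at the start of the episode above 0.008 m).
It fails at once if the black grip was moved from its setting by more than 8 mm (distance of black_grip from where it was at the start of the episode above 0.008 m).
It also fails if it takes over 29 s, if anything falls off the work surface, if the arm or the gripper's body presses on something with over 40 N, if the wrist force passes 120 N, or if a joint passes its speed limit or range.

## Working session

There is one attempt and no reset: what is moved stays moved. The work goes in short steps, each a Python script; the robot and the scene stay as the last script left them, time stands still between calls to the robot, and variables do not carry over. Pictures are saved under pics/ and viewed, and the job is handed in when it is done.

```bash
mkdir -p pics; python3 - <<'E'
from workcell import *
import cv2,numpy as np
for n in("scene","top"):
    p,d=grab_frame(n); cv2.imwrite(f"pics/{n}0.png",p[:,:,::-1]); np.save(f"pics/{n}0.npy",d)
    i=camera_info(n); print(n,i)
print(read_time_s(),read_eef_rot())
E
```

```text
scene {'vertical_fov': 43.04182145945311, 'cx': 326.42043632021887, 'cy': 237.98965651957036, 'world_from_camera': array([[-0.56442011, -0.6205767 ,  0.54434778,  0.99581975],
       [ 0.82548318, -0.42649262,  0.36970469,  0.29778703],
       [ 0.0027302 ,  0.65801869,  0.75299664,  0.7427053 ],
       [ 0.        ,  0.        ,  0.        ,  1.        ]])}
top {'vertical_fov': 43.17380460724611, 'cx': 309.0996411376889, 'cy': 238.09383533888678, 'world_from_camera': array([[-5.72929923e-04,  9.96603728e-01, -8.23448964e-02,
         4.58676102e-01],
       [-9.99948862e-01,  2.60462888e-04,  1.01096601e-02,
         6.55350908e-03],
       [ 1.00967727e-02,  8.23464776e-02,  9.96552614e-01,
         1.03677579e+00],
       [ 0.00000000e+00,  0.00000000e+00,  0.00000000e+00,
         1.00000000e+00]])}
0.1 [ 9.75918949e-01  2.18131679e-01 -1.55872387e-04 -8.66611702e-04]
```

View pics/top0.png

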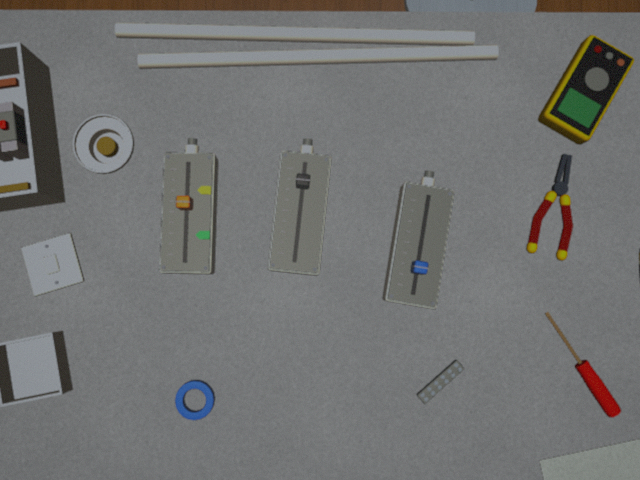

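View pics/scene0.png

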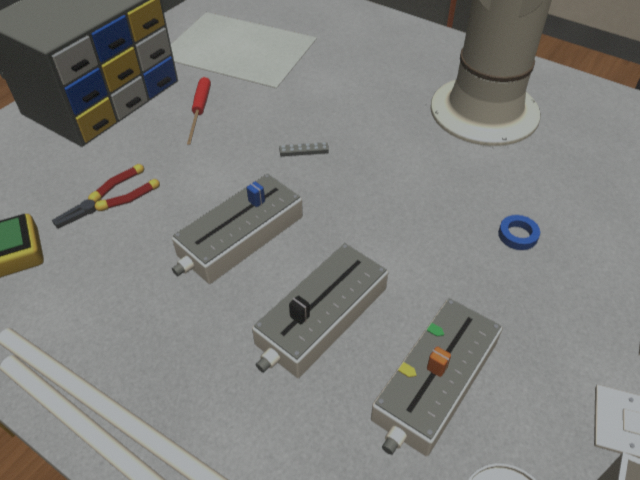

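```bash
cat >h.py <<'E'
import numpy as np
def pix(i,d,u,v,z=None):
    f=240/np.tan(np.radians(i["vertical_fov"]/2)); T=i["world_from_camera"]
    r=np.array([(u-i["cx"])/f,-(v-i["cy"])/f,-1.])
    if z is None: s=float(d[int(round(v)),int(round(u))])
    else: s=(z-T[2,3])/(T[:3,:3]@r)[2]
    return T[:3,:3]@(r*s)+T[:3,3]
E
python3 - <<'E'
import cv2
a=cv2.imread("pics/top0.png")[135:285,145:345]; cv2.imwrite("pics/c1.png",cv2.resize(a,None,fx=4,fy=4,interpolation=cv2.INTER_CUBIC))
a=cv2.imread("pics/scene0.png")[290:460,360:520]; cv2.imwrite("pics/c2.png",cv2.resize(a,None,fx=3.5,fy=3.5,interpolation=cv2.INTER_CUBIC))
E
```

```text
(no output)
```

View pics/c1.png

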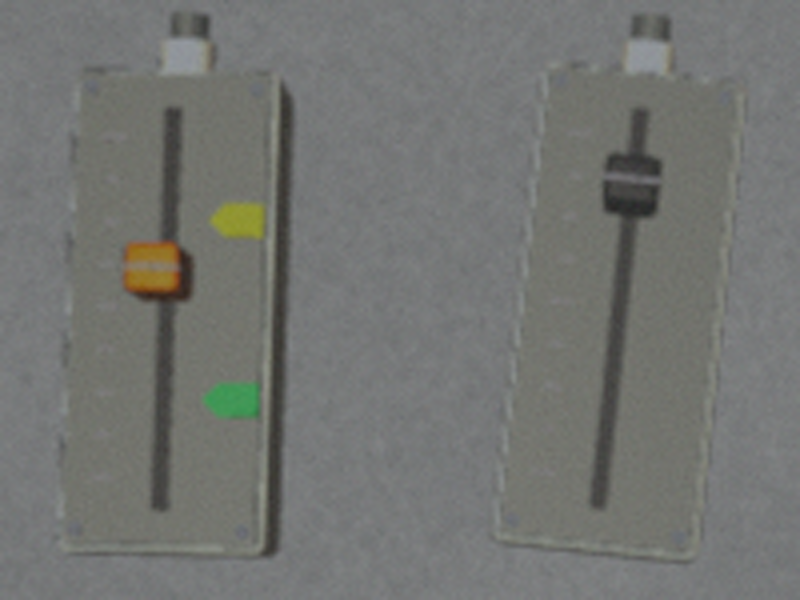

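View pics/c2.png

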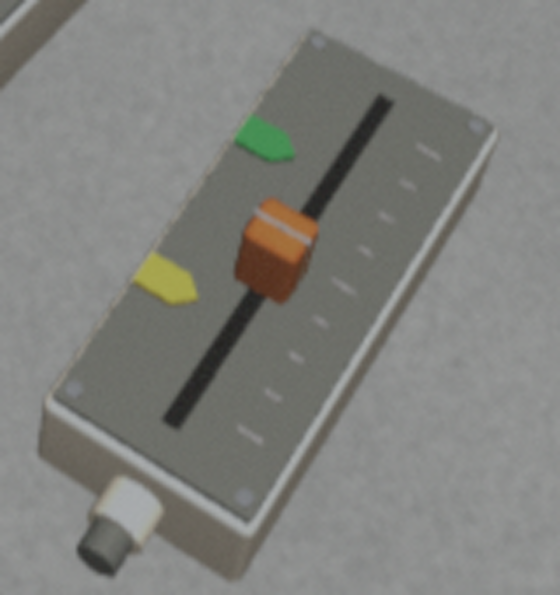

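```bash
python3 - <<'E'
from workcell import *
import numpy as np
from h import pix
np.set_printoptions(precision=4,suppress=True)
i=camera_info("top"); d=np.load("pics/top0.npy")
c=lambda u,v:(144.6+u/4,134.6+v/4)
for n,u,v,z in [("grip",152,267,.085),("green",232,400,.0525),("yel",238,220,.0525),("t1",173,108,.05),("t2",160,510,.05),("blacktop",632,183,.085)]:
    print(n,pix(i,d,*c(u,v)),pix(i,d,*c(u,v),z=z))
i=camera_info("scene"); d=np.load("pics/scene0.npy")
c=lambda u,v:(359.6+u/3.5,289.6+v/3.5)
for n,u,v,z in [("grip",284,226,.085),("green",264,140,.0525),("yel",165,280,.0525),("t1",173,422,.05),("t2",386,99,.05)]:
    print(n,pix(i,d,*c(u,v)),pix(i,d,*c(u,v),z=z))
E
```

```text
grip [0.5949 0.1958 0.0893] [0.5955 0.1966 0.085 ]
green [0.5456 0.1696 0.0535] [0.5457 0.1698 0.0525]
yel [0.6195 0.1683 0.0527] [0.6196 0.1683 0.0525]
t1 [0.6661 0.1957 0.0521] [0.6665 0.1961 0.05  ]
t2 [0.501  0.1983 0.052 ] [0.501  0.1987 0.05  ]
blacktop [0.6288 0.0072 0.0874] [0.6293 0.0072 0.085 ]
grip [0.5971 0.1979 0.0845] [0.5974 0.198  0.085 ]
green [0.548  0.1694 0.0515] [0.5487 0.1696 0.0525]
yel [0.6222 0.1679 0.0528] [0.622  0.1678 0.0525]
t1 [0.6669 0.1966 0.0495] [0.6672 0.1967 0.05  ]
t2 [0.5038 0.1994 0.0502] [0.5036 0.1994 0.05  ]
```

```bash
python3 - <<'E'
from workcell import *
import numpy as np
from scipy.spatial.transform import Rotation as Ro
np.set_printoptions(precision=4,suppress=True)
best=None
for s in(1,-1):
    y=np.array([1,-.0165,0])*s; y/=np.linalg.norm(y); z=np.array([0,0,-1.]); x=np.cross(y,z)
    q=Ro.from_matrix(np.c_[x,y,z]).as_quat()
    j=ik([.5965,.1975,.22],q); print(s,q,j)
    if j is not None:
        c=np.abs(np.array(j)-read_q()).max()
        if best is None or c<best[0]: best=(c,q)
q=best[1]; np.save("q.npy",q)
try: line_to([.5965,.1975,.22],rot=q,vel=.25); print("line")
except PlanningError as e:
    print(e); goto([.5965,.1975,.24],q)
line_to([.5965,.1975,.11],vel=.15)
print(read_tcp_pos(),read_ft_force(),read_time_s())
for n in("scene","top"):
    p,d=grab_frame(n)
    import cv2; cv2.imwrite(f"pics/{n}1.png",p[:,:,::-1])
E
```

```text
1 [0.7129 0.7012 0.     0.    ] [ 0.4242  0.7997 -1.2369  1.6176  0.7798  1.3002 -0.9597]
-1 [-0.7012  0.7129  0.      0.    ] [ 0.4461  0.8476 -1.3033  1.617   0.837   1.3403  2.1448]
line
[0.5971 0.1981 0.1109] [0.8295 0.1189 0.8369] 4.525
```

View pics/scene1.png

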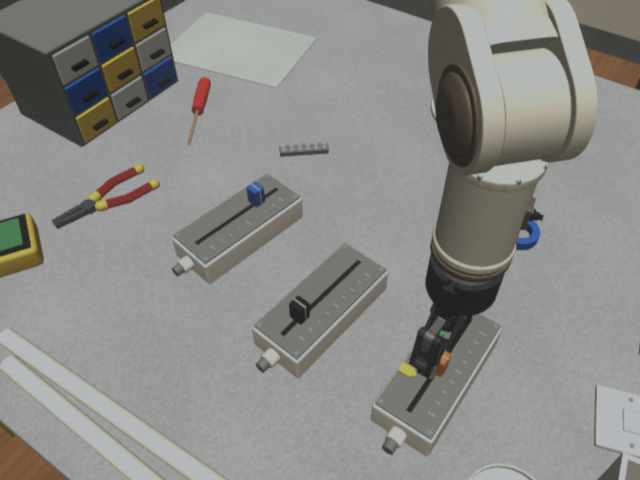

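The picture shows the open fingers straddling the orange grip (about 443,362), with blue (256,194) and black (299,309) untouched. Next I descend, grip and slide.

```bash
python3 - <<'E'
from workcell import *
import numpy as np, cv2
np.set_printoptions(precision=4,suppress=True)
line_to([.5965,.1975,.073],vel=.08); print(read_tcp_pos(),read_ft_force())
grab(); print(read_finger_gap(),read_tcp_pos(),read_ft_force())
line_to([.5477,.1983,.073],vel=.06); print(read_tcp_pos(),read_ft_force(),read_finger_gap(),read_time_s())
p,d=grab_frame("scene"); cv2.imwrite("pics/s2.png",p[:,:,::-1])
E
```

```text
[0.5962 0.1976 0.0725] [ 0.9043 -0.229   0.6065]
0.2214896059356623 [0.5967 0.1975 0.0734] [-0.6021  0.691   2.7443]
[0.5462 0.1985 0.0734] [-0.9101 -0.906   8.2951] 0.22427038282474326 6.8167
```

View pics/s2.png

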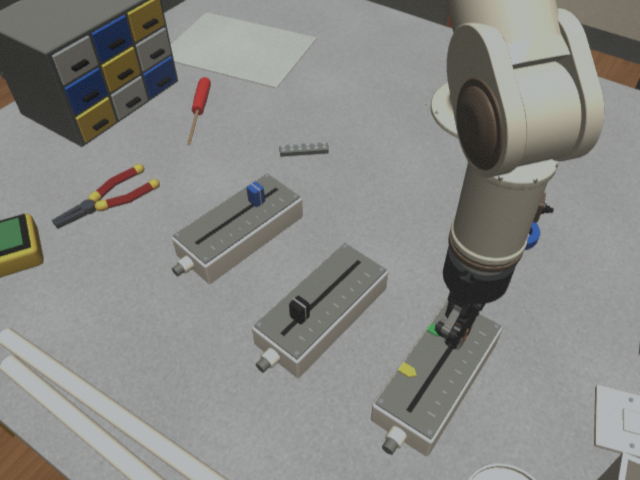

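The gripper (about 460,325) has carried the grip level with the green pointer (433,328). The finger gap stayed at about 0.22, so the hold was firm. I'll release, retreat and check.

```bash
python3 - <<'E'
from workcell import *
import numpy as np, cv2
let_go(); p0=read_tcp_pos(); print(p0,read_finger_gap())
line_to([p0[0],p0[1],.25],vel=.15)
line_to([.35,-.25,.3],vel=.25); print(read_time_s(),read_ft_force())
for n in("top","scene"):
    p,d=grab_frame(n); np.save(f"pics/{n}3.npy",d); cv2.imwrite(f"pics/{n}3.png",p[:,:,::-1])
    if n=="top": a=p[135:285,145:345]
    else: a=p[290:460,360:520]
    cv2.imwrite(f"pics/{n}3c.png",cv2.resize(a,None,fx=4 if n=="top" else 3.5,fy=4 if n=="top" else 3.5,interpolation=cv2.INTER_CUBIC)[:,:,::-1])
E
```

```text
[0.54765115 0.19832805 0.07292667] 1.0026438808561684
10.975 [ 0.76319308 -0.0174526   0.36108183]
```

View pics/top3c.png

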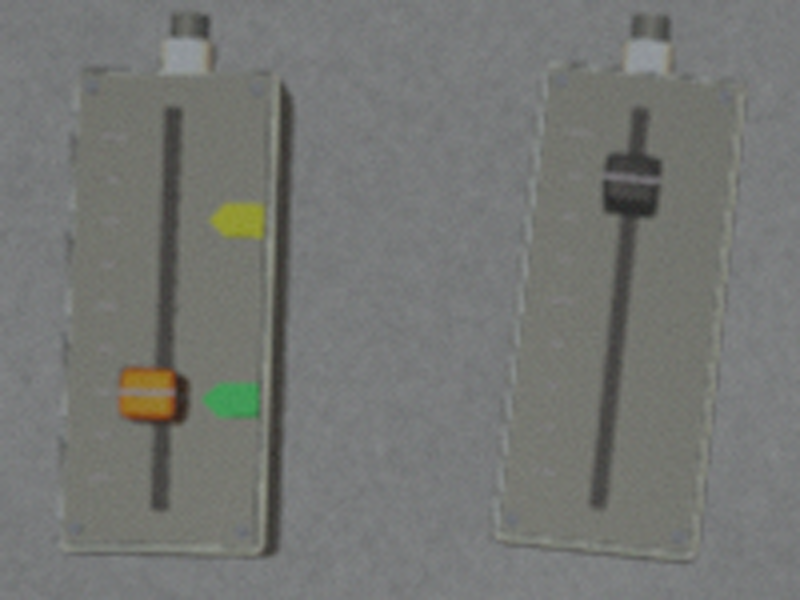

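View pics/scene3c.png

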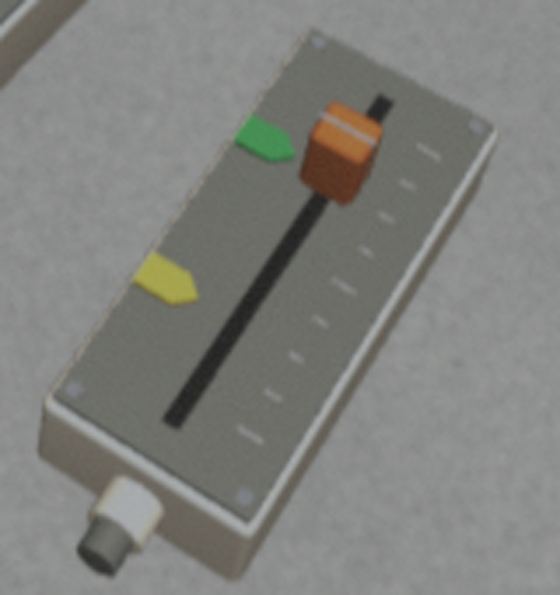

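View pics/top3.png

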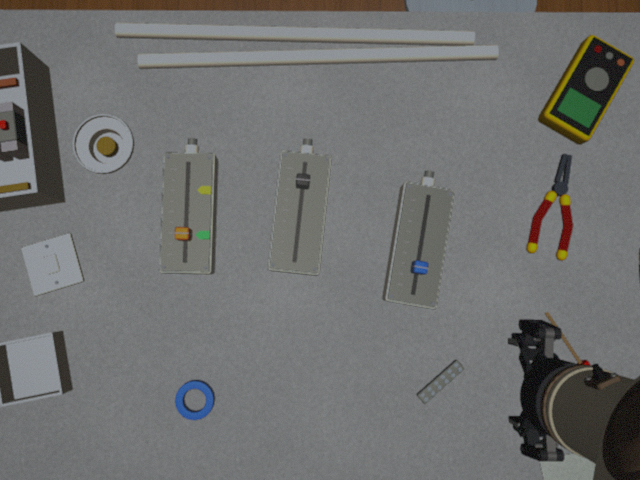

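```bash
python3 - <<'E'
from workcell import *
import numpy as np
from h import pix
t=np.array([1,-.0165,0])
r=[]
for n,g,p,o,k in [("top",(148,394),(232,400),(144.6,134.6),4),("scene",(349,128),(264,140),(359.6,289.6),3.5)]:
    i=camera_info(n); f=lambda a,z:pix(i,None,o[0]+a[0]/k,o[1]+a[1]/k,z=z)
    e=(f(g,.085)-f(p,.0525))@t; print(n,e); r.append(e)
if max(map(abs,r))<.006: sign_off(); print("signed",read_time_s())
E
```

```text
top -0.000970703159941924
scene -0.0015304576757312872
the job is handed in; nothing more can be done
the job is handed in; nothing more can be done
```

I gripped the orange grip along its track and slid it about 49 mm towards the robot, to the green pointer. Then I let go, moved the arm clear and handed the job in. The clock read about 11 s just before that.

- **Alignment:** after release, the grip stood level with the green pointer to −1.0 mm in the top camera and −1.5 mm in the scene camera. The limit is ±10 mm, and the calibration is good to about 2 mm.
- **Other dimmers:** by eye, the blue and black grips look unmoved in the final pictures. I did not measure them.
- **Forces:** the wrist force reached about 8 N in my readings, at the end of the slide, and was below 1 N with the arm clear.

No check failed. `sign_off()` gives no verdict.

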